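# Hold the spring tile clamp open at its marker

## Robot

A 6-joint arm with a two-finger parallel gripper is mounted at the origin on a cart in front of the work surface, level with it; the furniture and walls round the work are solid. World frame = base frame: x ahead of the robot, y to its left, z up, the work surface at z = 0. Lengths are in mm, angles in rad, forces in N, time in s.
With the tool pointing down it reaches from about 300 to 775 mm from the base axis. Payload 14.6 kg.
Tool frame: the origin (TCP) lies between the finger pads; the fingertips stand 8 mm ahead of it and the grasp point (between the pads) lies 11 mm behind it; x points along the fingers, y is the direction in which the jaws open and shut, and the axes are right-handed (so a half turn about x gives the same grasp; the last joint's range is limited). The gripper opens to 94 mm and grips with 3 to 60 N. Pads are 16 mm wide; open, the fingers measure 119 mm over their backs; the gripper's body (75 mm by 177 mm) begins 78 mm behind the grasp point.
Start: joints at [1.199, 0.3, 1.521, -0, 1.321, -0.067], TCP at [165.054, 524.639, 213.446] pointing down, gripper open.
Joint ranges: [-3.03, 3.03], [-0.79, 2.21], [0.23, 2.52], [-1.04, 4.18], [0, 3.07], [-2.55, 2.55]. Speed limits (rad/s): [2.22, 2.22, 2.57, 3.14, 3.14, 3.14].

## Interface

Orientations are given as [roll, pitch, yaw] about the fixed x, y, z axes, in that order (R = Rz(yaw) Ry(pitch) Rx(roll)).
In Python, from cell import telemetry, camera, calibration, order gives the robot as it stands.
- The arm moves only by the shell command python3 -m handwheel 'ROWS' [FORCE]. ROWS is JSON, a list of rows, each a list of 7 numbers: the turn, a rotation vector about the tool's x, y, z as a fraction of full scale, then the shift along the tool's x, y, z as a fraction of full scale, then the opening, from 0 (shut) to 1 (fully open). A call has 1 to 12 rows; each row is the pose to reach, as a shift and turn from the pose measured when the call began, along the tool's axes at that moment, turning the shorter way round; what a row does not reach only later rows make up. Full scale, the value 1, is 300 mm for a shift and pi rad for a turn. A row lasts 1/8 s, in which the tool goes at most 62.5 mm and 10.7 degrees, less where a joint would pass 70% of its speed; a pose out of reach is approached as far as the arm can. A call with a number of a shift or a turn outside -1 to 1 is refused whole. A call with a gripper value outside its range is refused whole. The fingers move at their own pace and stop on an object; FORCE is the grip in N (left out, the last holds). Time passes only in rows, so rows that repeat a pose let the fingers close. It gives the time, the measured TCP pose, the force and the opening at its end, in the units of the state.
- telemetry.read_state(): the state, without advancing time (a new reading comes with each control period).
- camera(name): name is "scene" or "top" or "wrist"; returns the picture (480x640x3 uint8, red, green, blue); there is no depth.
- calibration(name): a dict with "fov_y" (degrees; the focal length in pixels is half the picture's height over the tangent of half this angle, whatever the lens; pixels are square), "cx", "cy" (the principal point, pixels), "position" and "attitude" of the camera in the world. Camera axes: x right, y down, z forward; pixel columns grow to the right and rows downward; lengths in mm; the calibration is good to about 2 mm. A picture is of the moment at which its call begins: read the wrist's pose just before it. calibration takes no time and is no camera call; for the wrist camera it gives the pose at the moment of the call.
- order.sign_off(): hands the job in, once; it reports no verdict.
The state is a dict: "clock": time; "joints": joint angles; "qd": joint speeds; "effort": joint torques, N m; "eef_pos": TCP position; "eef_rot": TCP orientation; "wrist_force": force on the tool from outside, world axes, zero at the start; "moment": the same for the moment, N m; "finger_gap": finger opening in mm.
Only numpy, scipy, OpenCV 4.12 (cv2) and the standard library are available. Lean on these libraries where they do the work, as an engineer would, in place of code of your own. Each camera call takes 0.05 s, during which the arm holds its last target.

## Task

The spring clamp for glaze test tiles is still in its carton. Fold both carton flaps outward until they lean well past upright; then draw the clamp's sliding jaw back by its upright grip, against the spring, until the jaw's pointer lines up with the ridge of the marker clip on the scale, and keep holding it there so that a tile can be slipped in: finish with the gripper still holding the jaw steady at the mark. Leave the bowl, the stamp and the tile beside the carton where they are.

Things in the scene. Friction and masses are not known exactly. Their poses are not given: they have to be found in the camera images.
- carton: Open-topped cardboard carton fixed to the table, 250 (its x) x 160 (y) x 80 mm high. Origin: centre of its underside; x points from its near end to its far end along the slide, y to its left. On its floor a tile clamp: guide rods, fixed wooden jaw at the far end (x 80 to 96 mm, top z 42 mm), and a scale bar along x, 53 to 63 mm left of the centre line (top z 26 mm).
- flap_left (a joint): Angle (rad) of the flap hinged on the carton's left wall (carton y = 78, z = 82 mm): 246 mm long, 65 mm from hinge to free edge, 4 mm thick. 0: flat across the opening; 1.57: upright; 2.4: stop, leaning outward. Starts half up, the gap between both flaps' free edges being at least 60 mm; stays where it is left (stiff crease, about 0.6 N at the edge).
- flap_right (a joint): The same for the flap on the carton's right wall (hinge at carton y = -78, z = 82 mm); grows as it opens outward to the right.
- jaw: Sliding jaw; slides only along the carton's x, from rest at the fixed jaw up to 60 mm towards the near end (-x). A spring pulls it back: 4.5 N at rest, 10.5 N at 40 mm. Origin on the centre line at the foot of its grip, at carton x = 24, z = 16 mm at rest; axes as the carton's. Its wooden face (84 mm wide, top at carton z = 44 mm) stands 36 to 53 mm beyond the origin along x.
- grip (a point): On the jaw's grip, an upright wooden post 18 mm (x) x 24 mm (y), rising to 74 mm above the carton's underside; this point is on its axis, 18 mm below its top. At least 40 mm is free to either side of the post's centre above z = 30 mm.
- pointer (a point): Tip of the small dark steel pointer (4 mm wide) that sticks out of the jaw's left side towards the scale bar, at the same carton x as the grip's axis.
- mark (a point): The ridge (3 mm wide, across the scale) of the small dark steel marker clip (12 x 17 mm) that sits fixed on the scale bar, 20 to 45 mm from the pointer's rest position towards the carton's near end; this point is at the ridge's inner end, beside the pointer's path. Its axes are the carton's.
- bowl: Bystander: pinched clay bowl, 130 mm across, 59 mm high, to the left of the carton. Origin at the centre of its underside.
- stamp: Bystander: wooden stamp block with a knob, 37 x 42 x 46 mm, to the right of the carton. Origin at the centre of its underside.
- tile: Bystander: small glazed test tile, 36 x 36 x 7 mm, lying to the right of the carton. Origin at the centre of its underside.

How it is judged (in metres and radians):
On the way, in this order (a step that is already met when the one before it is completed fails the run):
1. both flaps are folded out past upright, the jaw still at rest (value of joint each of flap_left, flap_right above 1.8 rad and x of jaw in the frame of carton above 0.018 m), for 0.2 s.
2. the jaw is drawn to the mark by the fingers (x of pointer in the frame of mark between -0.005 and 0.005 m and contact force between the fingers and jaw above 2 N), for 0.3 s.
At the end, for the whole second after the job is handed in: The fingers still hold the jaw (more than 2 N of contact), its pointer stays within 5 mm of the marker's ridge along the slide and the jaw is steady (under 10 mm/s), and both flaps lean outward past upright (more than 1.75 rad) (all of step 2 and linear speed of jaw below 0.01 m/s and value of joint each of flap_left, flap_right above 1.75 rad); the arm keeps its last pose, push and grip.
It fails at once if the bowl, the stamp or the tile was moved by more than 20 mm (distance of any of bowl, stamp, tile from where it was at the start of the episode above 0.02 m).
It also fails if it takes over 42 s, if anything falls off the work surface, if the arm or the gripper's body presses on something with over 40 N, if the wrist force passes 120 N, or if a joint passes its speed limit or range.

## Working session

There is one attempt and no reset: what is moved stays moved. The work goes in short steps, Python scripts to look and compute and a shell command to move; the robot and the scene stay as the last step left them, time stands still between calls to the robot, and variables do not carry over. Pictures are saved under pics/ and viewed, and the job is handed in when it is done.

```bash
mkdir -p pics; ls
python3 - <<'E'
from cell import telemetry, camera, calibration
import cv2
s=telemetry.read_state();print(s)
for n in("scene","top","wrist"):
    print(n,calibration(n)); cv2.imwrite(f"pics/{n}0.png",camera(n)[:,:,::-1])
E
```

```text
pics
{'clock': 0.0, 'joints': array([ 1.19938276e+00,  3.00470405e-01,  1.52163051e+00,  7.49286849e-06,
        1.32066974e+00, -6.66007341e-02]), 'qd': array([ 0.00039787,  0.00026111,  0.00084301, -0.00107451,  0.00264811,
        0.00069432]), 'effort': array([ 3.54215872e-04, -5.31813455e+01, -3.52737665e+01,  7.08123785e-02,
        2.44895130e-02, -9.20111074e-05]), 'eef_pos': array([164.96756765, 524.39765111, 212.8657904 ]), 'eef_rot': array([-1.64355782,  1.5696183 , -1.94837251]), 'wrist_force': array([-0.40035054, -0.32823899,  0.63646845]), 'moment': array([-0.00256273, -0.01004483,  0.0134016 ]), 'finger_gap': 94.3191050218158}
scene {'fov_y': 45.368775905865355, 'cx': 319.5427995222042, 'cy': 243.26476956714265, 'position': array([ -73.24346408, -469.4562653 , 1024.19197474]), 'attitude': array([-2.43304366e+00,  3.53175153e-04, -8.76882782e-01])}
top {'fov_y': 52.78134882060951, 'cx': 317.54392398981236, 'cy': 239.77488444007867, 'position': array([ 386.36959315,   66.43329736, 1186.77221828]), 'attitude': array([-2.98115784, -0.03107888, -1.58088836])}
wrist {'fov_y': 70.70520927736632, 'cx': 310.6945046984193, 'cy': 237.0041474695324, 'position': array([ 91.6749289 , 547.37984042, 384.68841599]), 'attitude': array([2.87445902e+00, 1.25565511e-03, 1.26580854e+00])}
```

View pics/scene0.png

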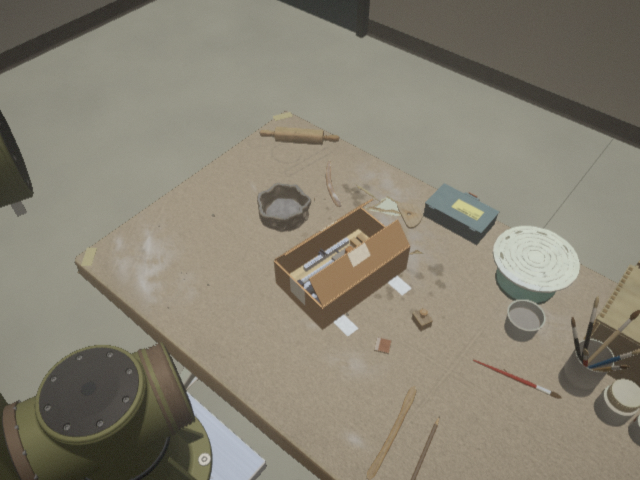

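View pics/top0.png

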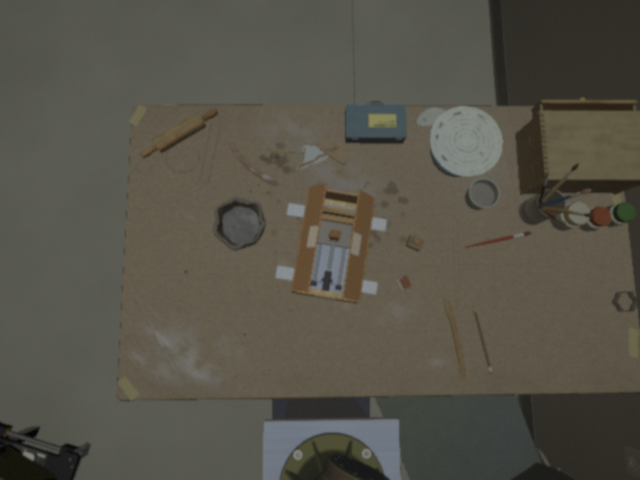

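View pics/wrist0.png

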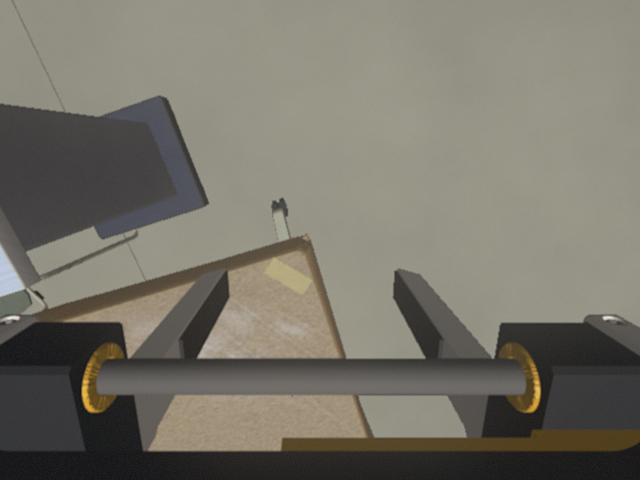

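The top view shows the carton around pixel (335,245), flaps half up, the bowl at (240,223), the stamp at (415,243) and the tile at (405,283). I'll enlarge the carton.

Run:
```python
import cv2
a=cv2.imread("pics/top0.png")[175:310,265:435]
cv2.imwrite("pics/top0z.png",cv2.convertScaleAbs(cv2.resize(a,None,fx=4.4,fy=4.4,interpolation=cv2.INTER_CUBIC),alpha=1.6))
a=cv2.imread("pics/scene0.png")[180:350,250:450]
cv2.imwrite("pics/scene0z.png",cv2.convertScaleAbs(cv2.resize(a,None,fx=3.5,fy=3.5,interpolation=cv2.INTER_CUBIC),alpha=1.3))
```

```text
(no output)
```

View pics/top0z.png

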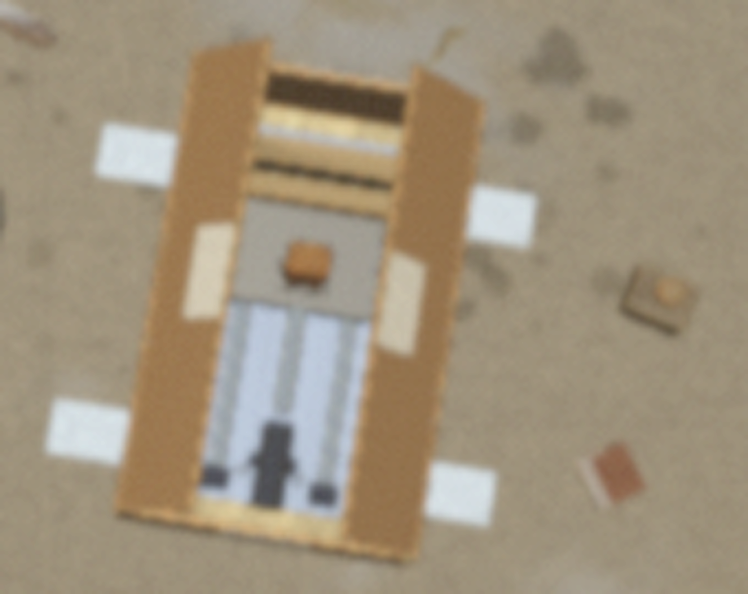

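View pics/scene0z.png

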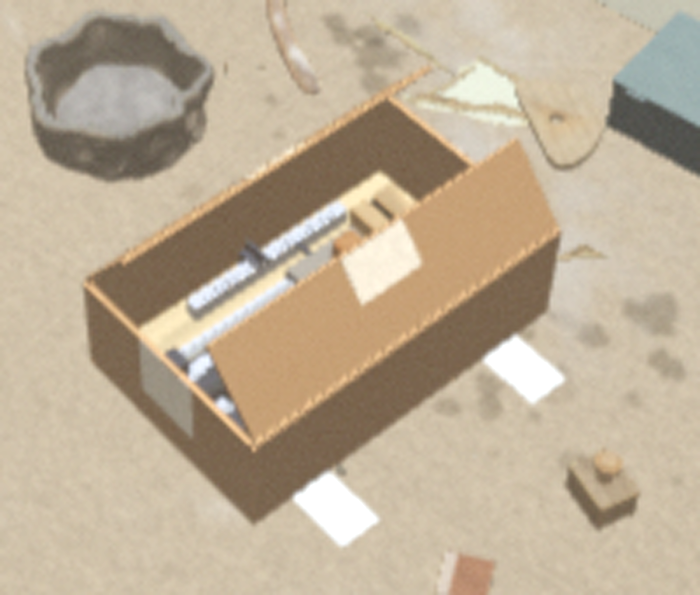

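In the enlarged top view, the near wall corners are at about (118,515) and (412,558), the far hinge corners at (192,55) and (485,103), and the post top at (307,258). In the scene zoom, the marker clip is dark at about (257,257) and the pointer about (318,243).

```bash
cat > h.py <<'E'
import numpy as np
from scipy.spatial.transform import Rotation as R
from cell import telemetry, camera, calibration
def ray(c,u,v):
    f=240/np.tan(np.radians(c['fov_y'])/2)
    d=R.from_euler('xyz',c['attitude']).as_matrix()@np.array([(u-c['cx'])/f,(v-c['cy'])/f,1])
    return np.array(c['position']),d
def cast(c,u,v,z):
    p,d=ray(c,u,v); return p+d*(z-p[2])/d[2]
def proj(c,P):
    f=240/np.tan(np.radians(c['fov_y'])/2)
    q=R.from_euler('xyz',c['attitude']).as_matrix().T@(np.array(P)-c['position'])
    return c['cx']+f*q[0]/q[2],c['cy']+f*q[1]/q[2]
E
python3 - <<'E'
from h import *
np.set_printoptions(precision=1,suppress=True)
t=calibration('top');s=calibration('scene')
T=lambda u,v,z:cast(t,265+(u+.5)/4.4-.5,175+(v+.5)/4.4-.5,z)
S=lambda u,v,z:cast(s,250+(u+.5)/3.5-.5,180+(v+.5)/3.5-.5,z)
for n,a in dict(nl=(118,515,82),nr=(412,558,82),fl=(192,55,82),fr=(485,103,82),post=(307,258,74),stamp=(660,295,20),tile=(610,472,3)).items(): print(n,T(*a))
for n,a in dict(nl=(86,285,81),nr=(253,445,81),fr=(560,232,81),fl=(388,98,81),nr0=(253,522,0),clip=(257,257,30),pointer=(318,243,30)).items(): print('S',n,S(*a))
nl,nr,fl,fr=[T(*a)[:2] for a in ((118,515,82),(412,558,82),(192,55,82),(485,103,82))]
print(np.linalg.norm(nl-nr),np.linalg.norm(fl-nl),np.linalg.norm(fr-nr))
for a,b in((nl,fl),(nr,fr)): d=b-a;print(np.arctan2(d[1],d[0]))
print((nl+nr+fl+fr)/4)
E
```

```text
nl [445.8  90.8  82. ]
nr [422.4 -60.9  82. ]
fl [690.6  50.9  82. ]
fr [ 663.9 -105.8   82. ]
post [581.4  -9.6  74. ]
stamp [ 569.  -210.5   20. ]
tile [ 471.7 -182.1    3. ]
S nl [448.9  89.6  81. ]
S nr [423.9 -61.6  81. ]
S fr [ 666.2 -106.4   81. ]
S fl [690.2  44.4  81. ]
S nr0 [424.1 -61.7   0. ]
S clip [564.3  51.1  30. ]
S pointer [598.5  28.2  30. ]
153.5262149213815 248.05973578942556 245.62757499910353
-0.161636974593871
-0.18391899651880644
[555.7  -6.2]
```

```bash
cat >> h.py <<'E'
YAW=-0.172; C=np.array([556.5,-7.5,0.])
A=R.from_euler('z',YAW).as_matrix()
def w(p): return C+A@np.array(p,float)       # carton -> world
def c(p): return A.T@(np.array(p)-C)
def tool(sgn=1):  # tool x down, tool y along +-carton x
    y=A[:,0]*sgn; x=np.array([0,0,-1.]); return np.stack([x,y,np.cross(x,y)],1)
def rows(P,sgn=None):
    s=telemetry.read_state(); R0=R.from_euler('xyz',s['eef_rot']).as_matrix()
    sh=R0.T@(np.array(P)-s['eef_pos']); 
    rv=np.zeros(3) if sgn is None else R.from_matrix(R0.T@tool(sgn)).as_rotvec()
    print('turn',np.round(rv/np.pi,4),'shift',np.round(sh/300,4),'dist',np.linalg.norm(sh).round(1),'deg',np.degrees(np.linalg.norm(rv)).round(1))
def st():
    s=telemetry.read_state(); print('t',round(s['clock'],2),'carton TCP',c(s['eef_pos']).round(1),'q',s['joints'].round(2),'F',s['wrist_force'].round(1),'carton F',(A.T@s['wrist_force']).round(1),'gap',round(s['finger_gap'],1)); return s
E
python3 - <<'E'
from h import *
s=st(); print(R.from_euler('xyz',s['eef_rot']).as_matrix().round(3))
for g in (1,-1): rows(w([0,0,230]),g)
t=calibration('top')
T=lambda u,v,z:cast(t,265+(u+.5)/4.4-.5,175+(v+.5)/4.4-.5,z)
for p in((200,500),(262,40),(348,545),(415,68)): print([c(T(*p,z)).round(1) for z in (120,130,140)])
E
```

```text
t 0.15 carton TCP [-476.8  457.1  213.1] q [ 1.2   0.3   1.52  0.    1.32 -0.07] F [-1.  -0.6 -0.1] carton F [-0.9 -0.8 -0.1] gap 93.9
[[-0.     0.3    0.954]
 [-0.001  0.954 -0.3  ]
 [-1.    -0.001 -0.   ]]
turn [4.577e-01 2.000e-04 2.000e-04] shift [-0.0555 -1.3     1.777 ] dist 660.7 deg 82.4
turn [-5.423e-01 -2.000e-04  2.000e-04] shift [-0.0555 -1.3     1.777 ] dist 660.7 deg 97.6
[array([-113.8,   37.6,  120. ]), array([-114.4,   37.7,  130. ]), array([-115. ,   37.8,  140. ])]
[array([125.8,  44.8, 120. ]), array([122.9,  44.8, 130. ]), array([120.1,  44.8, 140. ])]
[array([-123.8,  -38.9,  120. ]), array([-124.3,  -38.1,  130. ]), array([-124.9,  -37.3,  140. ])]
[array([124.5, -35.7, 120. ]), array([121.6, -35. , 130. ]), array([118.8, -34.2, 140. ])]
```

```bash
python3 -m handwheel '[[0.23,0,0,-0.05,-0.65,0.89,0],[0.23,0,0,-0.05,-0.65,0.89,0],[0.23,0,0,-0.05,-0.65,0.89,0],[0.23,0,0,-0.05,-0.65,0.89,0],[0.23,0,0,-0.05,-0.65,0.89,0],[0.23,0,0,-0.05,-0.65,0.89,0],[0.23,0,0,-0.05,-0.65,0.89,0],[0.23,0,0,-0.05,-0.65,0.89,0]]' 20; python3 -c "
from h import *
st(); rows(w([0,0,230]),1)"
```

```text
clock: 1.15
eef_pos: [360.7, 258.9, 228.0]
eef_rot: [-1.204, 1.57, -2.231]
wrist_force: [0.4, 0.2, 0.6]
finger_gap: 17.5
t 1.15 carton TCP [-238.5  228.9  228. ] q [ 0.54  0.05  1.78 -0.    1.31 -0.  ] F [0.4 0.2 0.6] carton F [0.4 0.3 0.6] gap 17.5
turn [2.279e-01 2.000e-04 3.000e-04] shift [-0.0062  0.0989  1.0975] dist 330.6 deg 41.0
```

```bash
python3 -m handwheel '[[0.2,0,0,0,0.09,0.95,0],[0.228,0,0,0,0.09,0.98,0],[0.228,0,0,0,0.09,0.98,0],[0.228,0,0,0,0.09,0.98,0],[0.228,0,0,0,0.09,0.98,0],[0.228,0,0,0,0.09,0.98,0],[0.228,0,0,0,0.09,0.98,0],[0.228,0,0,0,0.09,0.98,0]]'
python3 - <<'E'
from h import *
import cv2
st(); rows(w([0,0,110]),1); print(calibration('wrist'))
cv2.imwrite('pics/w1.png',camera('wrist')[:,:,::-1])
E
```

```text
clock: 2.15
eef_pos: [535.6, 22.7, 228.3]
eef_rot: [-0.358, 1.57, -2.099]
wrist_force: [-0.3, -0.4, 1.3]
finger_gap: 0.7
t 2.15 carton TCP [-25.8  26.1 228.3] q [-0.03  0.26  1.54 -0.    1.34  0.14] F [-0.3 -0.4  1.3] carton F [-0.2 -0.4  1.3] gap 0.7
turn [0.0005 0.0003 0.0001] shift [0.3943 0.0859 0.087 ] dist 123.9 deg 0.1
{'fov_y': 70.70520927736632, 'cx': 310.6945046984193, 'cy': 237.0041474695324, 'position': array([548.31682885,  98.06997358, 399.95946924]), 'attitude': array([ 2.87389224e+00, -2.37154081e-04, -1.70609257e-01])}
```

View pics/w1.png

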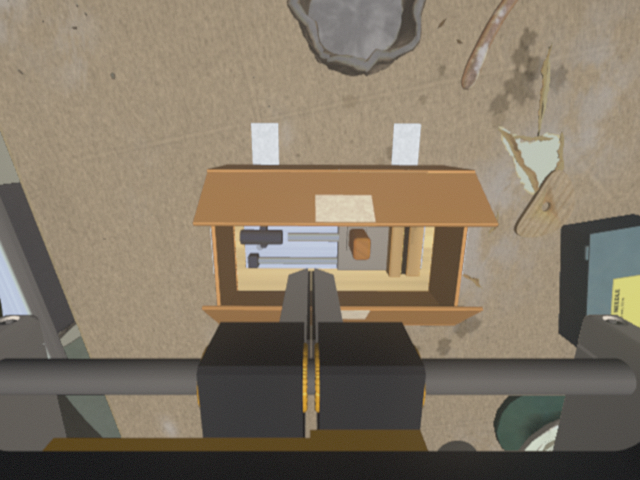

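The wrist picture shows the left hinge line level at row ~170 (so the yaw is right), the post at (360,245), and the closed fingers over the right half. The scale is still hidden under the left flap.

```bash
python3 -m handwheel '[[0,0,0,0,0.086,0.087,0],[0,0,0,0.2,0.086,0.087,0],[0,0,0,0.42,0.086,0.087,0],[0,0,0,0.42,0.086,0.087,0],[0,0,0,0.42,0.086,0.087,0]]'
python3 - <<'E'
from h import *
st(); rows(w([0,100,104]),1)
E
```

```text
clock: 2.82
eef_pos: [557.5, -7.3, 104.7]
eef_rot: [1.311, 1.569, -0.43]
wrist_force: [0.6, 0.5, 0.3]
finger_gap: 0.2
t 2.83 carton TCP [  1.    0.4 104.7] q [-0.08  0.43  1.62 -0.    1.1   0.09] F [0.6 0.5 0.3] carton F [0.5 0.6 0.3] gap 0.2
turn [ 0.0007  0.0002 -0.0007] shift [ 0.002  -0.0025 -0.3321] dist 99.6 deg 0.2
```

```bash
python3 -m handwheel '[[0,0,0,-0.035,0,-0.07,0],[0,0,0,-0.035,0,-0.14,0],[0,0,0,-0.035,0,-0.2,0],[0,0,0,-0.035,0,-0.24,0],[0,0,0,-0.035,0,-0.265,0],[0,0,0,-0.035,0,-0.28,0],[0,0,0,-0.035,0,-0.28,0]]'
python3 - <<'E'
from h import *
import cv2
st(); rows(w([0,-85,115]),1)
cv2.imwrite('pics/t2.png',cv2.resize(cv2.convertScaleAbs(camera('top')[150:330,225:465,::-1],alpha=1.5),None,fx=3.3,fy=3.3,interpolation=cv2.INTER_CUBIC))
E
```

```text
clock: 3.7
eef_pos: [571.7, 75.6, 115.0]
eef_rot: [1.342, 1.569, -0.398]
wrist_force: [-0.2, 0.4, 1.2]
finger_gap: 0.2
t 3.7 carton TCP [  0.7  84.5 115. ] q [ 0.07  0.45  1.55 -0.    1.14  0.24] F [-0.2  0.4  1.2] carton F [-0.2  0.4  1.2] gap 0.2
turn [ 0.0007  0.0001 -0.0006] shift [ 1.000e-04 -3.600e-03  5.649e-01] dist 169.5 deg 0.2
```

View pics/t2.png

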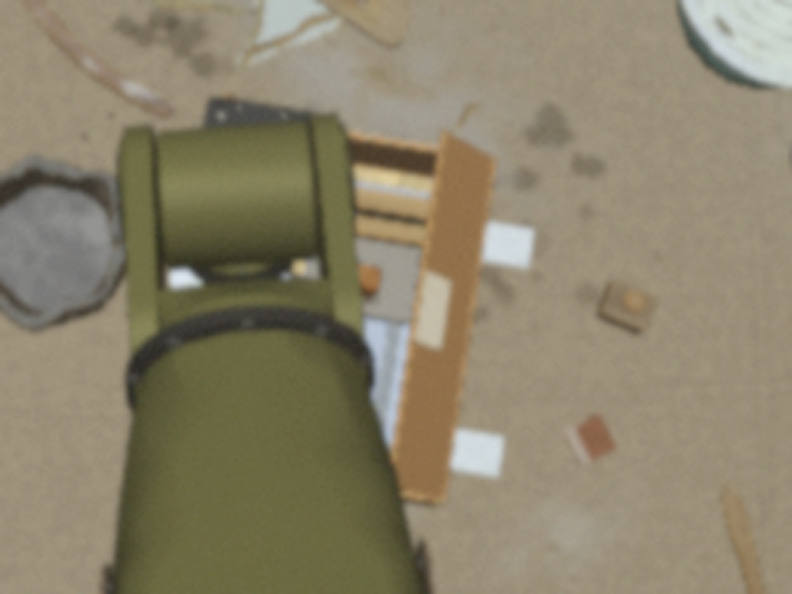

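The arm hides the left flap in this view, and the right flap is unchanged. I'll push the right one next and then look at both.

```bash
python3 -m handwheel '[[0,0,0,0,0,0.15,0],[0,0,0,0,0,0.28,0],[0,0,0,0,0,0.35,0],[0,0,0,0,0,0.42,0],[0,0,0,0,0,0.48,0],[0,0,0,0,0,0.52,0],[0,0,0,0,0,0.55,0],[0,0,0,0,0,0.565,0],[0,0,0,0,0,0.565,0]]'; python3 -c "
from h import *
st(); rows(w([0,0,220]),1)"
```

```text
clock: 4.88
eef_pos: [543.0, -91.8, 115.1]
eef_rot: [1.25, 1.569, -0.491]
wrist_force: [0.8, -0.1, -0.3]
finger_gap: 0.6
t 4.88 carton TCP [  1.1 -85.3 115.1] q [-0.23  0.4   1.63 -0.    1.11 -0.06] F [ 0.8 -0.1 -0.3] carton F [ 0.8  0.  -0.3] gap 0.6
turn [ 0.0006  0.0002 -0.0006] shift [-0.3499 -0.0025 -0.2842] dist 135.2 deg 0.2
```

```bash
python3 -m handwheel '[[0,0,0,0,0,-0.15,0],[0,0,0,-0.15,0,-0.2,0.4],[0,0,0,-0.3,0,-0.2,0.45],[0,0,0,-0.3,0,-0.2,0.45],[0,0,0,-0.3,0,-0.2,0.45],[0,0,0,-0.3,0,-0.2,0.45]]'
python3 - <<'E'
from h import *
import cv2
st(); print(calibration('wrist'))
cv2.imwrite('pics/w3.png',camera('wrist')[:,:,::-1])
cv2.imwrite('pics/s3.png',cv2.resize(cv2.convertScaleAbs(camera('scene')[150:350,230:470,::-1],alpha=1.3),None,fx=3,fy=3,interpolation=cv2.INTER_CUBIC))
E
```

```text
clock: 5.62
eef_pos: [552.5, -32.5, 203.7]
eef_rot: [-0.3, 1.57, -2.041]
wrist_force: [-0.9, -0.6, 0.9]
finger_gap: 42.0
t 5.62 carton TCP [  0.4 -25.3 203.7] q [-0.12  0.32  1.52 -0.    1.3   0.05] F [-0.9 -0.6  0.9] carton F [-0.8 -0.7  0.9] gap 42.0
{'fov_y': 70.70520927736632, 'cx': 310.6945046984193, 'cy': 237.0041474695324, 'position': array([565.23995436,  42.89102103, 375.38723673]), 'attitude': array([ 2.87391595e+00, -3.95073191e-04, -1.70365262e-01])}
```

View pics/w3.png

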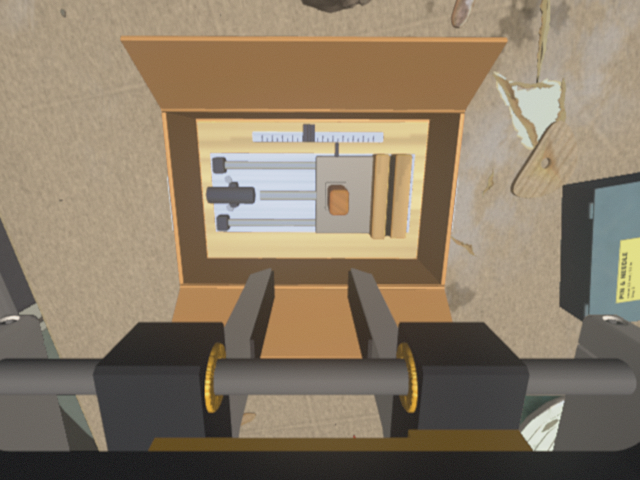

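View pics/s3.png

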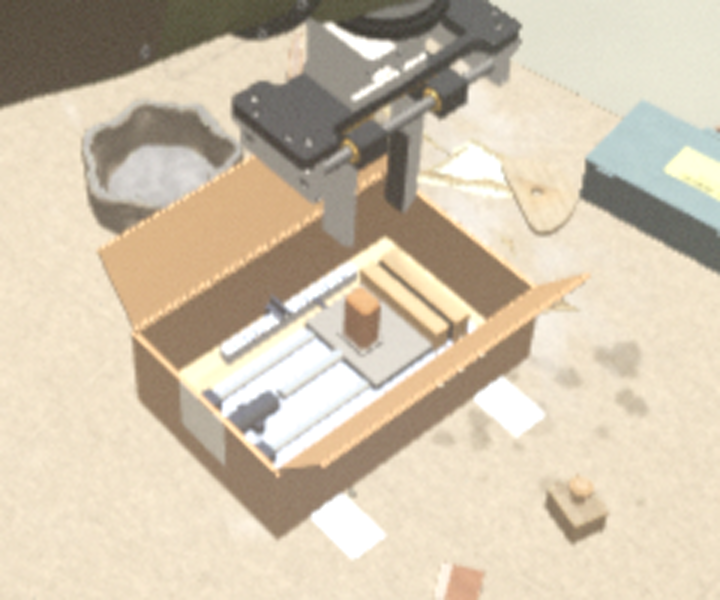

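Both flaps now lean outward. In the wrist view the left flap's edge is at row 38 (hinge 110), the right flap's edge at ~357 (hinge 286), the clip at (309,132), the pointer at (337,148) and the post top at (339,200). I'll measure these at sub-pixel level.

Run:
```python
from h import *
import cv2
from scipy.optimize import brentq
im=cv2.imread('pics/w3.png')
cv2.imwrite('pics/w3z.png',cv2.resize(im[105:225,260:420],None,fx=5,fy=5,interpolation=cv2.INTER_CUBIC))
k=dict(calibration('wrist'));k['position']=np.array([565.23995436,42.89102103,375.38723673]);k['attitude']=np.array([2.87391595,-3.95073e-4,-.170365])
def ang(sg,row):
    f=lambda a:proj(k,w([0,sg*(78-65*np.cos(a)),82+65*np.sin(a)]))[1]-row
    x=np.linspace(1,2.6,33); v=[f(a) for a in x]
    return [round(brentq(f,x[i],x[i+1]),2) for i in range(32) if v[i]*v[i+1]<0]
print(ang(1,38),ang(-1,357), ang(-1,361))
for u,v in((163,110),(463,110),(180,286),(450,286)): print(c(cast(k,u,v,82)).round(1))
```

```text
[2.2] [2.22] []
[-120.3   77.8   82. ]
[124.3  78.3  82. ]
[-122.1  -77.1   82. ]
[130.8 -76.7  82. ]
```

View pics/w3z.png

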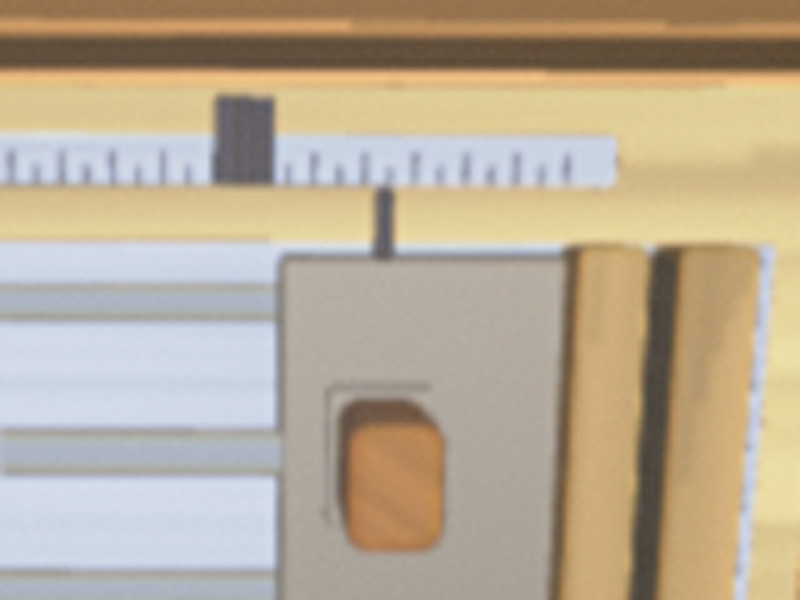

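Run:
```python
from h import *
k=dict(calibration('wrist'));k['position']=np.array([565.23995436,42.89102103,375.38723673]);k['attitude']=np.array([2.87391595,-3.95073e-4,-.170365])
Z=lambda u,v,z:c(cast(k,260+(u+.5)/5-.5,105+(v+.5)/5-.5,z)).round(1)
for z in(24,28,32): print(z,'pointer',Z(384,190,z),'clip L/c/R',Z(216,183,z),Z(245,183,z),Z(274,183,z))
print('post top',Z(395,485,74),Z(347,485,74),Z(444,485,74),'topedge y',Z(395,422,74),Z(395,550,74))
st(); p=Z(395,485,74)
print(p); rows(w([p[0],p[1],120]),1); rows(w([p[0],p[1],51]),1)
```

```text
24 pointer [25.8 52.7 24. ] clip L/c/R [-7.8 54.  24. ] [-2.  54.1 24. ] [ 3.8 54.1 24. ]
28 pointer [25.5 52.7 28. ] clip L/c/R [-7.7 54.  28. ] [-2. 54. 28.] [ 3.8 54.  28. ]
32 pointer [25.3 52.7 32. ] clip L/c/R [-7.6 54.  32. ] [-1.9 54.  32. ] [ 3.7 54.  32. ]
post top [25.2  1.5 74. ] [16.6  1.5 74. ] [34.   1.5 74. ] topedge y [25.  12.8 74. ] [ 25.5 -10.4  74. ]
t 5.72 carton TCP [  0.5 -25.3 204.1] q [-0.12  0.32  1.52 -0.    1.3   0.05] F [-0.5 -0.2 -0.6] carton F [-0.5 -0.2 -0.6] gap 42.2
[25.2  1.5 74. ]
turn [ 0.0005  0.0002 -0.0001] shift [ 0.2802  0.0823 -0.0896] dist 91.6 deg 0.1
turn [ 0.0005  0.0002 -0.0001] shift [ 0.5102  0.0822 -0.0897] dist 157.3 deg 0.1
```

```bash
python3 -m handwheel '[[0,0,0,0.1,0.082,-0.09,0.42],[0,0,0,0.25,0.082,-0.09,0.42],[0,0,0,0.36,0.082,-0.09,0.42],[0,0,0,0.44,0.082,-0.09,0.42],[0,0,0,0.5,0.082,-0.09,0.42],[0,0,0,0.503,0.082,-0.09,0.42],[0,0,0,0.503,0.082,-0.09,0.42]]'
python3 - <<'E'
from h import *
import cv2
st()
cv2.imwrite('pics/w4.png',camera('wrist')[:,:,::-1])
E
```

```text
clock: 6.6
eef_pos: [582.0, -10.3, 53.9]
eef_rot: [1.124, 1.569, -0.617]
wrist_force: [0.5, 0.2, -0.4]
finger_gap: 39.3
t 6.6 carton TCP [25.6  1.6 53.9] q [-0.08  0.54  1.57 -0.    1.02  0.09] F [ 0.5  0.2 -0.4] carton F [ 0.4  0.3 -0.4] gap 39.3
```

View pics/w4.png

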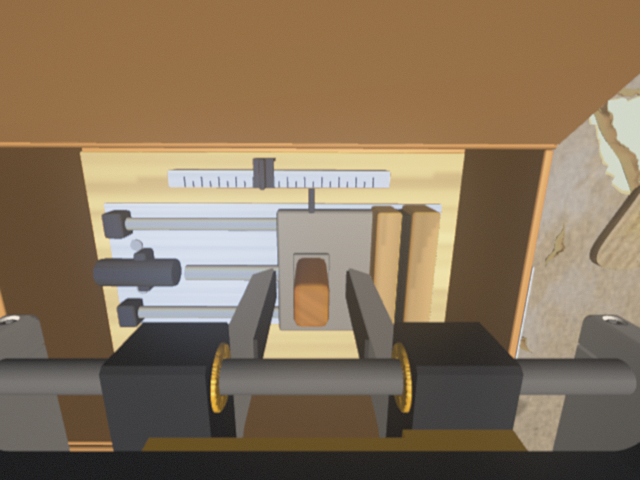

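The fingers straddle the post, centred at column ~311, with the pointer at (311,200) and the clip at (263,172). I'll close on it now.

```bash
python3 -m handwheel '[[0,0,0,0,0,0,0],[0,0,0,0,0,0,0],[0,0,0,0,0,0,0],[0,0,0,0,0,0,0],[0,0,0,0,0,0,0]]' 40
python3 - <<'E'
from h import *
import cv2
st();k=calibration('wrist');print(k['position'],k['attitude'])
im=camera('wrist')[:,:,::-1]
cv2.imwrite('pics/w5z.png',cv2.resize(im[145:225,230:350],None,fx=6,fy=6,interpolation=cv2.INTER_CUBIC))
E
```

```text
clock: 7.28
eef_pos: [582.2, -10.3, 54.5]
eef_rot: [1.328, 1.569, -0.414]
wrist_force: [-2.1, 0.2, 5.5]
finger_gap: 18.1
t 7.28 carton TCP [25.8  1.7 54.5] q [-0.08  0.54  1.57 -0.    1.02  0.09] F [-2.1  0.2  5.5] carton F [-2.1 -0.1  5.5] gap 18.1
[594.48257543  65.135152   226.20770218] [ 2.87416531e+00 -2.69750530e-03 -1.70512973e-01]
```

View pics/w5z.png

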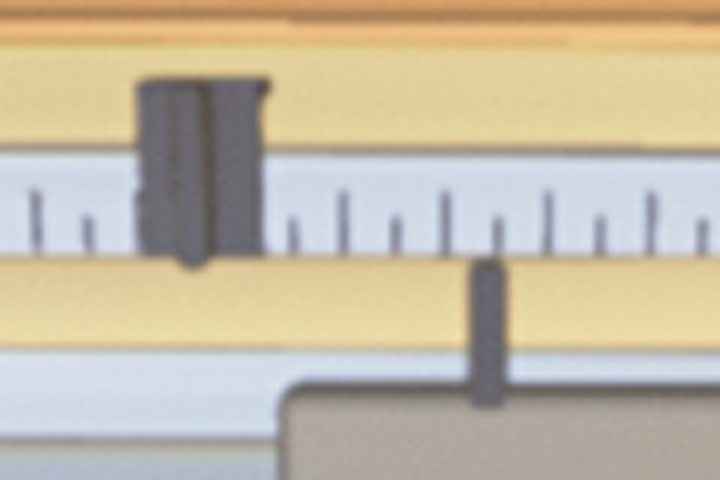

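The opening is 18.1 mm, which matches the post's 18 mm. The ridge is at zoom x=193 and the pointer at 488, so about 28 mm by the scale ticks and 27.4 mm by the earlier rays. I'll draw it about 27.6 mm.

```bash
python3 -m handwheel '[[0,0,0,0,-0.02,0,0],[0,0,0,0,-0.04,0,0],[0,0,0,0,-0.06,0,0],[0,0,0,0,-0.08,0,0],[0,0,0,0,-0.092,0,0],[0,0,0,0,-0.092,0,0],[0,0,0,0,-0.092,0,0],[0,0,0,0,-0.092,0,0]]' 40
python3 - <<'E'
from h import *
import cv2
st();k=calibration('wrist');print(k['position'],k['attitude'])
im=camera('wrist')[:,:,::-1]
cv2.imwrite('pics/w6.png',im)
cv2.imwrite('pics/w6z.png',cv2.resize(im[145:225,250:370],None,fx=6,fy=6,interpolation=cv2.INTER_CUBIC))
E
```

```text
clock: 8.32
eef_pos: [555.7, -5.6, 54.6]
eef_rot: [1.515, 1.566, -0.226]
wrist_force: [8.8, -0.1, -3.8]
finger_gap: 17.7
t 8.32 carton TCP [-1.1  1.7 54.6] q [-0.08  0.49  1.65 -0.    0.99  0.1 ] F [ 8.8 -0.1 -3.8] carton F [ 8.7  1.4 -3.8] gap 17.7
[567.60250553  69.78816342 226.27787004] [ 2.87445312 -0.00516905 -0.170615  ]
```

View pics/w6z.png

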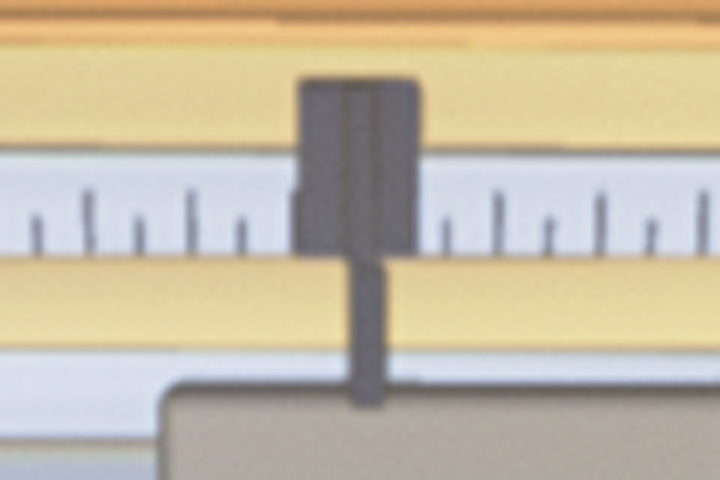

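View pics/w6.png

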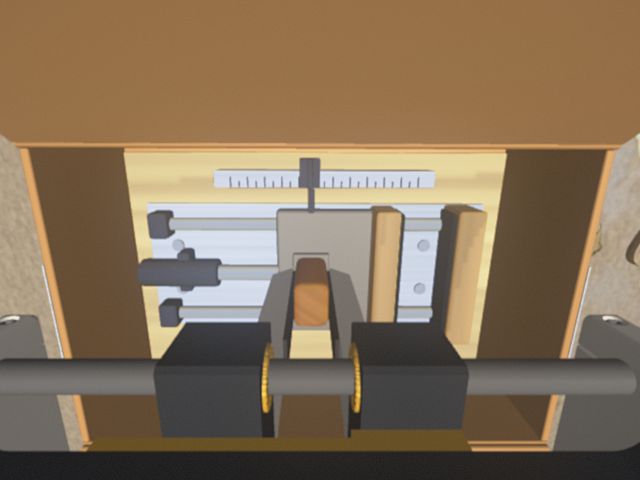

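The pointer (zoom x=367) is within about 0.7 mm of the ridge (x=360). I'll hold it briefly, check steadiness, the flaps and the bystanders, then hand in.

```bash
python3 -m handwheel '[[0,0,0,0,-0.002,0,0],[0,0,0,0,-0.002,0,0],[0,0,0,0,-0.002,0,0],[0,0,0,0,-0.002,0,0]]' 40
python3 - <<'E'
from h import *
import cv2
s=st();print(s['qd'].round(4))
im=camera('wrist')[:,:,::-1]
a=cv2.resize(im[145:225,250:370],None,fx=4,fy=4,interpolation=cv2.INTER_CUBIC)
b=cv2.resize(cv2.convertScaleAbs(camera('scene')[150:350,230:470,::-1],alpha=1.3),(480,400))
cv2.imwrite('pics/w7.png',np.vstack([a[:190],b]))
st()
E
```

```text
clock: 8.88
eef_pos: [555.7, -5.7, 54.6]
eef_rot: [1.558, 1.564, -0.184]
wrist_force: [8.7, -1.6, -3.6]
finger_gap: 17.6
t 8.88 carton TCP [-1.1  1.7 54.6] q [-0.08  0.49  1.66 -0.    0.99  0.1 ] F [ 8.7 -1.6 -3.6] carton F [ 8.9 -0.1 -3.6] gap 17.6
[-0.0002 -0.0011  0.0017 -0.      0.0004  0.0009]
t 8.97 carton TCP [-1.   1.7 54.6] q [-0.08  0.49  1.66 -0.    0.99  0.1 ] F [ 8.3 -2.  -3. ] carton F [ 8.5 -0.6 -3. ] gap 17.7
```

View pics/w7.png

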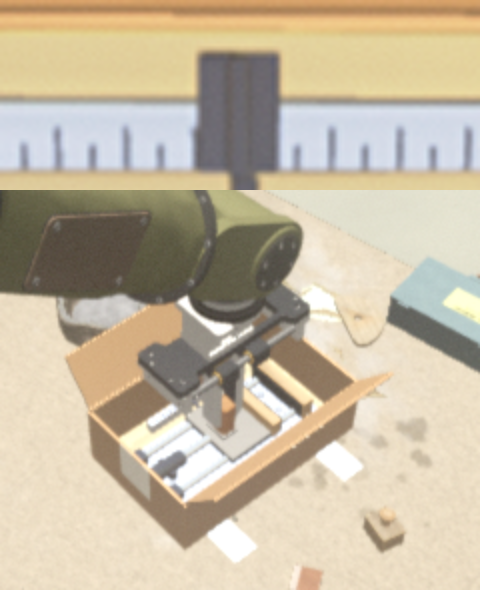

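The pointer is still on the ridge (column ~243 against 238 in the picture). Both flaps still lean outward, the visible bystanders look undisturbed, and the arm is still.

```bash
python3 -c "
from cell import order
print(order.sign_off())"
```

```text
the job is handed in; nothing more can be done
None
```

I folded both flaps out with the closed fingers. I then gripped the post fore and aft at 40 N, drew the jaw back about 27 mm to the marker, and handed in at about 9 s with the gripper still holding it. The sign-off reports no verdict.

- **Pointer:** in the last close view it was about 1 mm from the ridge, against the 5 mm allowed.
- **Hold:** the opening read 17.7 mm on the 18 mm post. The wrist force was about 8.5 N along the slide, consistent with the spring, and joint speeds were near zero.
- **Flaps:** I measured about 2.2 rad for each before the grasp (the right one from a partly hidden edge). Afterwards I only saw that they still leaned outward; I did not measure them again.
- **Bystanders:** the stamp and tile looked unmoved in the last picture. The bowl was partly hidden by the arm, but nothing touched it that I saw. I did not measure any of their positions.
- **Disagreements:** the scale ticks gave about 28.6 mm to the mark and the camera rays 27.4 mm, which I put down to the ridge's height. The carton centre I used may be 2 to 4 mm off along its length, which did not affect the final alignment.

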